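# Load the flange magazine and lock its gate

### The job

Put all the blank flanges that lie on the bench into the flange magazine and lock them in: park the spring plunger in its rest notch, slide the gate wide open, push every flange flat along the bench through the mouth until it is wholly inside, then slide the gate fully shut and let the plunger drop home into the gate. Leave everything else on the bench where it lies.

Things in the scene. Friction and masses are not known exactly. Their poses are not given: they have to be found in the camera images.
- magazine: Flange magazine: straight grey steel channel screwed to the bench, closed at the back, its mouth barred by the gate. Origin: on the bench, middle of the mouth; y runs into the channel, x across it towards the bench's far edge. Inside 95 mm wide (mouth flared to 103), 284 mm long: three flanges in a row; pushing one in shoves the others along. Rails 6 mm thick, 22 high.
- magazine_strap (a point): Middle of the underside of the first of two tie straps that cross the top of the channel: 18 mm wide flat bars, 22 to 26 mm above the bench, 135 and 245 mm behind the mouth.
- plunger_block (a point): Top of the notch block, 33 mm above the bench, 32 x 32 mm, on the plunger's axis, at x = -74, y = -18 mm of the magazine. It stands on a housing of 34 x 57 mm, 18 mm high, through which the gate bar runs. A deep slot crosses it along the magazine's x, a shallow wide groove (the rest notch) along y.
- gate_guide (a point): Middle of the guide of the gate bar on the far side of the mouth, at x = 73, y = -18 mm of the magazine: an open channel 40 mm long (x) and 46 mm wide, 16 mm high; it sticks out over the bench's edge.
- gate (a joint): The gate: flat steel bar 30 mm wide (magazine y = -33 to -3 mm), 2 to 12 mm above the bench, sliding across the mouth. 0 = shut (end stop); 0.140 m = fully open (end stop), slid to the magazine's +x; the mouth is clear from 0.135. Stays where left; 2 to 4 N to slide. It cannot move while the plunger's pin is in its hole; a plunger let down while it is open bars it from shutting.
- gate_knob (a point): Middle of the gate's upright black knob, 23 mm in diameter, 32 to 60 mm above the bench (this point 46 mm up), standing on the gate bar at x = 12 mm (gate shut), y = -18 mm of the magazine; it moves with the gate.
- plunger (a joint): Lift of the spring plunger, straight up: 0 = down, its 9 mm pin in the gate's hole (locked, if the gate is shut); 0.012 m = parked in the rest notch; 0.019 m = top stop. The spring pulls down with 5 N at 0, 11 N at the top. Let down on the gate bar away from the hole, it stops at 0.008 m.
- t_handle (a joint): Turn of the plunger's T-handle, positive counter-clockwise from above. 0 = T-bar along the magazine's x: its cross pin lies in the deep slot, free to rise, not to turn. Lifted by 0.0155 m or more it turns either way; let go at 1.2 to 1.75 rad (either way) it drops into the rest notch and stays out. To release: lift 4 mm, turn back to 0 (within 0.08 rad), let it sink.
- t_handle_grip (a point): Middle of the plunger's T-bar: a level black bar 50 mm long, 12 mm wide, 13 mm high; this point is 49 mm above the bench with the plunger down, 16 mm above the top of the notch block. The frame turns with it: its x axis lies along the T-bar.
- flange_1_centre (a point): Blank flange: a round grey steel disc 90 mm in diameter, 16 mm thick (14 mm at the rim), about 0.6 kg, lying flat; too wide to be picked up, it is pushed along the bench. Two or three of the four are there, at different places from start to start. The point is its centre, 8 mm above its underside.
- flange_2_centre (a point): Blank flange: a round grey steel disc 90 mm in diameter, 16 mm thick (14 mm at the rim), about 0.6 kg, lying flat, the same as the first. The point is its centre, 8 mm above its underside.
- flange_3_centre (a point): Blank flange: a round grey steel disc 90 mm in diameter, 16 mm thick (14 mm at the rim), about 0.6 kg, lying flat, the same as the first. The point is its centre, 8 mm above its underside.
- flange_4_centre (a point): Blank flange: a round grey steel disc 90 mm in diameter, 16 mm thick (14 mm at the rim), about 0.6 kg, lying flat, the same as the first. The point is its centre, 8 mm above its underside.
- tape_roll_mid (a point): Bystander, to be left alone: roll of masking tape lying flat, 100 mm across, 25 mm high. The point is its middle.
- measure_mid (a point): Bystander, to be left alone: yellow tape measure, 84 x 34 mm, 64 mm high. The point is its middle.

How it is judged (in metres and radians):
On the way, in this order (a step that is already met when the one before it is completed fails the run):
1. the plunger is pulled up, turned and left resting in its notch (value of joint plunger between 0.009 and 0.0138 m and (value of joint t_handle above 1.05 rad or value of joint t_handle below -1.05 rad) and contact force between the fingers and t_handle below 0.5 N), for 0.3 s.
2. the gate is slid wide open, clear of the mouth, with the plunger still parked (value of joint gate above 0.133 m and value of joint plunger between 0.009 and 0.0138 m and (value of joint t_handle above 1.05 rad or value of joint t_handle below -1.05 rad)), for 0.2 s.
3. every flange is in the magazine, wholly past the gate (y of each of flange_1_centre, flange_2_centre, flange_3_centre, flange_4_centre in the frame of magazine above 0.04 m and x of flange_1_centre in the frame of magazine between -0.009 and 0.009 m and z of each of flange_1_centre, flange_2_centre, flange_3_centre, flange_4_centre in the frame of magazine below 0.014 m and x of flange_2_centre in the frame of magazine between -0.009 and 0.009 m and x of flange_3_centre in the frame of magazine between -0.009 and 0.009 m and x of flange_4_centre in the frame of magazine between -0.009 and 0.009 m), for 0.2 s.
At the end, for the whole second after the job is handed in: Every flange present lies flat in the magazine with its centre more than 40 mm past the mouth and within 9 mm of the middle of the channel; the gate is within 4 mm of fully shut; the plunger is down within 2 mm, its T-bar within 0.25 rad of straight; nothing moves (all of step 3 and value of joint gate below 0.004 m and value of joint plunger below 0.002 m and value of joint t_handle between -0.25 and 0.25 rad and linear speed of each of flange_1, flange_2, flange_3, flange_4 below 0.02 m/s); the robot touches nothing.
It fails at once if a flange falls off the bench (height (world z) of any of flange_1_centre, flange_2_centre, flange_3_centre, flange_4_centre below -0.03 m).
It fails at once if the roll of tape or the tape measure is moved by more than 30 mm (distance of any of tape_roll_mid, measure_mid from where it was at the start of the episode above 0.03 m).
Of flange_1, flange_2, flange_3, flange_4 only 2 to 3 are there at a start; the rules pass over those that are not, and their reading is None.
At some moment in a run one of flange_1, flange_2, flange_3, flange_4 may be knocked a few centimetres aside while the robot is not near it.
Once in a run the grip may slacken for a moment while it holds something.
It also fails if it takes over 210 s, if anything falls off the work surface, if the arm or the gripper's body presses on something with over 40 N, if the wrist force passes 120 N, or if a joint passes its speed limit or range.

### The arm

A 6-joint arm with a two-finger parallel gripper is mounted at the origin on the work surface; the furniture and walls round the work are solid. World frame = base frame: x ahead of the robot, y to its left, z up, the work surface at z = 0. Lengths are in mm, angles in rad, forces in N, time in s.
With the tool pointing down it reaches from about 300 to 775 mm from the base axis. Payload 14.6 kg.
Tool frame: the origin (TCP) lies between the finger pads; the fingertips stand 22 mm ahead of it and the grasp point (between the pads) lies 3 mm ahead of it (finger_overhang is the distance from the TCP to the fingertips, in mm); z points along the fingers, y is the direction in which the jaws open and shut (so a half turn about z gives the same grasp; the last joint's range is limited). The gripper opens to 94 mm and grips with 3 to 60 N. Pads are 16 mm wide; open, the fingers measure 119 mm over their backs; the gripper's body (75 mm by 177 mm) begins 78 mm behind the grasp point.
Start: joints at [-1.244, 0.3, 1.521, -0, 1.321, -0.067], TCP at [211.027, -507.894, 227.446] pointing down, gripper open.
Joint ranges: [-3.03, 3.03], [-0.79, 2.21], [0.23, 2.52], [-1.04, 4.18], [0, 3.07], [-2.55, 2.55]. Speed limits (rad/s): [2.22, 2.22, 2.57, 3.14, 3.14, 3.14].

### API

Orientations are given as [roll, pitch, yaw] about the fixed x, y, z axes, in that order (R = Rz(yaw) Ry(pitch) Rx(roll)).
In Python, from cell import * gives the robot as it stands.
- The arm moves only by the tool jog_arm, never from a script. Its argument "increments" is a list of rows, each a list of 7 numbers: the shift along the tool's x, y, z in cm, then the turn, a rotation vector about the tool's x, y, z in degrees, then the finger opening in cm, from 0 to 9.4. In form: [[x, y, z, wx, wy, wz, grip], ...]. A call has 1 to 20 rows; each row shifts and turns the commanded pose from where the row before left it, along the tool's axes as they then stand; what a row does not reach is not made up. A row lasts 1/8 s, in which the tool goes at most 62.5 mm and 10.7 degrees, less where a joint would pass 70% of its speed; a pose out of reach is approached as far as the arm can. A call is refused whole if a number of a shift passes 6.25 or a number of a turn 10.7, either way. A call with a gripper value outside its range is refused whole. The fingers move at their own pace and stop on an object; "squeeze" is the grip in N (left out, the last holds). Time passes only in rows, so rows that do not move let the fingers close. It gives the time, the measured TCP pose, the force and the opening at its end, in the units of the state.
- read_state(): the state, without advancing time (a new reading comes with each control period).
- camera(name): name is "side" or "top" or "wrist"; returns a dict with "image" (420x560x3 uint8, red, green, blue), "K" (3x3 intrinsics, pixels), "k1" (the pictures are not rectified: a ray, as slopes to the right and down, at radius r is drawn at 1 + k1 r^2 times it, then the intrinsics apply), "rvec" (rotation vector, rad) and "tvec" (3), from world to camera coordinates, as OpenCV has them. Camera axes: x right, y down, z forward; pixel columns grow to the right and rows downward; lengths in mm; the calibration is good to about 2 mm. A picture is of the moment at which its call begins. There is no depth.
- sign_off(): hands the job in, once; it reports no verdict.
Trained networks look in a picture, given as the dict that the camera call returned (one of the last four; its "shot" number tells which), for a name from the list of things; names that differ only in an ending like _2 or _b are one class to them, and where a whole thing is asked for, a point or a joint stands for the part that bears it (a point fixed in the world has none). Each returns a list of dicts, best first, with "conf" (0 to 1); they miss things now and then, are a little off and sometimes report something else, mostly with a low value. They report only what shows in the picture. A call takes as long as a camera call.
- recognise(picture, name): "centre" ([x, y, z] in mm, in the coordinates of the camera as it stood for that picture, good to about 4 mm: the middle of the surface that is visible of it).
- regions_of(picture, name): "mask" (420x560 bool, what is visible of it).
The state is a dict: "clock": time; "joints": joint angles; "qd": joint speeds; "effort": joint torques, N m; "eef_pos": TCP position; "eef_rot": TCP orientation; "wrist_force": force on the tool from outside, world axes, zero at the start; "moment": the same for the moment, N m; "finger_gap": finger opening in mm.
Only numpy, scipy, OpenCV 4.12 (cv2) and the standard library are available. Lean on these libraries where they do the work, as an engineer would, in place of code of your own. Each camera call takes 0.05 s, during which the arm holds its last target.

## Working session

There is one attempt and no reset: what is moved stays moved. The work goes in short steps, Python scripts to look and compute and a tool call to move; the robot and the scene stay as the last step left them, time stands still between calls to the robot, and variables do not carry over. Pictures are saved under pics/ and viewed, and the job is handed in when it is done.

Besides the shell and the picture viewer there is one more tool, called in YAML: its name, and indented under it one key for each argument. jog_arm: Moves the arm, as the interface text tells. Its arguments: {"type":"object","properties":{"increments":{"type":"array"},"squeeze":{"type":"number"}},"required":["increments"]}

```bash
ls; mkdir -p pics; python3 - <<'E'
from cell import *
import cv2
s=read_state(); print(s)
for n in ["side","top","wrist"]:
    c=camera(n); cv2.imwrite(f"pics/a_{n}.png",c["image"][:,:,::-1]); print(n,c["K"],c["k1"],c["rvec"],c["tvec"])
E
```

```text
pics
{'clock': 0.0, 'joints': array([-1.24358869e+00,  3.00500872e-01,  1.52157115e+00,  8.99019504e-06,
        1.32069309e+00, -6.66215205e-02]), 'qd': array([ 0.00029091,  0.00147301, -0.00015384,  0.00079957,  0.00177089,
        0.00045647]), 'effort': array([ 2.64262766e-03, -5.31805658e+01, -3.52736878e+01,  7.09651038e-02,
        2.43651151e-02, -9.50523577e-05]), 'eef_pos': array([ 210.96370151, -507.68047296,  226.87418207]), 'eef_rot': array([-3.14042338e+00, -8.67417599e-05,  3.93826873e-01]), 'wrist_force': array([-0.00383802, -0.37499854, -0.46060172]), 'moment': array([ 0.0406587 , -0.04774183,  0.06024529]), 'finger_gap': 93.57362030735447}
side [[502.89238224   0.         282.63107366]
 [  0.         502.89238224 207.50482255]
 [  0.           0.           1.        ]] -0.10534186075543774 [ 0.60154054 -2.34262987  1.56734434] [ 359.138753    130.76357325 1355.18383472]
top [[522.31552359   0.         277.03153236]
 [  0.         522.31552359 216.49142474]
 [  0.           0.           1.        ]] -0.004835992305176637 [ 2.16983921 -2.15634604  0.06855411] [  53.24800809  429.12910124 1566.40040684]
wrist [[369.20942969   0.         279.17886615]
 [  0.         369.20942969 209.76999975]
 [  0.           0.           1.        ]] -0.0876648114904684 [-2.42883082  1.62200332  0.21191496] [-548.32680689  -26.18199094  390.62010658]
```

View pics/a_top.png

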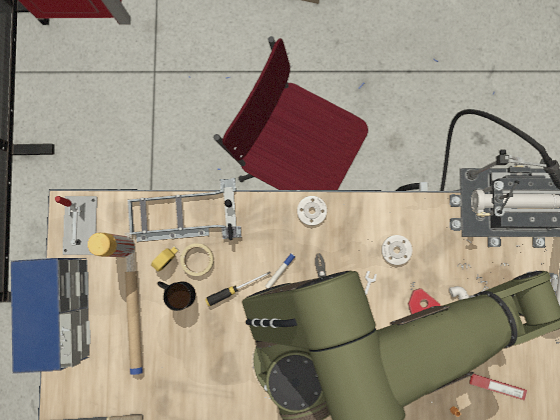

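View pics/a_side.png

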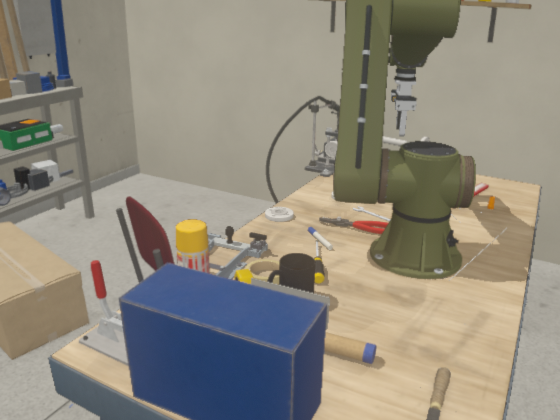

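View pics/a_wrist.png

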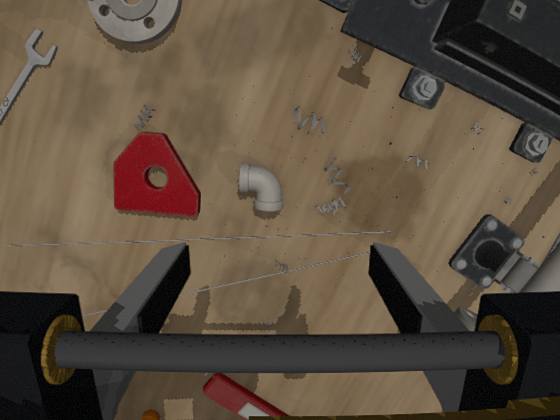

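The top view shows the magazine at px (130–240, 190–240), with its mouth on the right. White flanges lie at (312,211) and (397,250), the tape roll at (198,260) and the tape measure at (164,258). A third flange could be hidden under the arm.

```bash
cat > h.py <<'E'
from cell import *
import cv2, numpy as np
def c2w(c,p):
    R=cv2.Rodrigues(np.array(c["rvec"]))[0]; return R.T@(np.array(p)-np.array(c["tvec"]).ravel())
def w2p(c,P):
    R=cv2.Rodrigues(np.array(c["rvec"]))[0]; q=R@np.array(P)+np.array(c["tvec"]).ravel()
    x,y=q[0]/q[2],q[1]/q[2]; f=1+c["k1"]*(x*x+y*y); K=c["K"]
    return np.array([K[0,0]*x*f+K[0,2],K[1,1]*y*f+K[1,2]])
def ray(c,uv):
    K=c["K"]; d=np.array([(uv[0]-K[0,2])/K[0,0],(uv[1]-K[1,2])/K[1,1]]); s=d.copy()
    for _ in range(20): s=d/(1+c["k1"]*(s@s))
    R=cv2.Rodrigues(np.array(c["rvec"]))[0]; t=np.array(c["tvec"]).ravel()
    return -R.T@t, R.T@np.array([s[0],s[1],1])
def p2w(c,uv,z):
    o,d=ray(c,uv); return o+d*(z-o[2])/d[2]
def rec(c,names,minc=0.2):
    for n in names:
        for r in recognise(c,n):
            if r["conf"]>minc:
                print(n,round(r["conf"],2),c2w(c,r["centre"]).round(1),w2p(c,c2w(c,r["centre"])).round())
def save(c,n): cv2.imwrite(f"pics/{n}.png",c["image"][:,:,::-1])
E
python3 - <<'E'
from h import *
N=["magazine","magazine_strap","plunger_block","gate_guide","gate_knob","t_handle_grip","flange_1_centre","tape_roll_mid","measure_mid","gate","t_handle"]
for n in ["top","side","wrist"]:
    c=camera(n); print(n); rec(c,N)
E
```

```text
top
magazine 0.62 [406.3 338.9  14.3] [185. 224.]
plunger_block 0.94 [408.3 342.3  15.7] [183. 223.]
gate_guide 0.88 [411.7 340.2  13.9] [184. 222.]
gate_knob 0.61 [459.7 199.7  13.6] [230. 206.]
t_handle_grip 0.38 [382.8 192.9  51.7] [231. 231.]
flange_1_centre 0.56 [447.4 -51.3  10.3] [312. 211.]
tape_roll_mid 0.79 [294.2 297.8  26.3] [196. 260.]
measure_mid 0.53 [305.3 386.1  56.6] [165. 256.]
measure_mid 0.26 [385.  196.   54.4] [230. 230.]
gate 0.55 [457.  199.7  11.6] [230. 207.]
t_handle 0.64 [386.7 194.9  56.3] [230. 229.]
side
magazine 0.57 [397.6 219.6  15.8] [247. 249.]
magazine_strap 0.74 [395.8 216.   16.1] [248. 249.]
plunger_block 0.81 [396.1 217.5  13.1] [248. 250.]
gate_knob 0.96 [461.2 210.9  10.9] [229. 244.]
t_handle_grip 0.62 [399.9 211.7  14. ] [248. 249.]
t_handle_grip 0.55 [378.9 198.7  49.6] [257. 237.]
flange_1_centre 0.77 [443.4 -40.8  15.5] [279. 213.]
flange_1_centre 0.74 [457.8 208.9  11.6] [231. 244.]
flange_1_centre 0.46 [377.6 201.9  48.5] [257. 238.]
tape_roll_mid 0.77 [309.8 274.   19.8] [265. 265.]
measure_mid 0.48 [294.1 406.8  61.4] [242. 275.]
gate 0.62 [462.  207.7  12.7] [230. 243.]
t_handle 0.66 [377.8 196.7  49.7] [258. 236.]
t_handle 0.49 [462.6 208.7  14.3] [229. 243.]
wrist
```

```bash
python3 - <<'E'
from h import *
from scipy.spatial.transform import Rotation as Ro
c=camera("wrist"); s=read_state()
R=Ro.from_euler("xyz",s["eef_rot"]).as_matrix()
Rc=cv2.Rodrigues(c["rvec"])[0]; o=-Rc.T@np.array(c["tvec"]).ravel()
print("cam in tool",R.T@(o-s["eef_pos"])); print("cam axes in tool (rows x,y,z)\n",(Rc@R).round(3))
t=camera("top")
for uv in [(312,211),(397,250)]: print(p2w(t,uv,16))
for uv in [(230,206),(231,231)]: print(p2w(t,uv,55))
E
```

```text
cam in tool [  73.7972428    -1.02165916 -156.64791365]
cam axes in tool (rows x,y,z)
 [[-0.001  1.     0.   ]
 [-0.967 -0.001 -0.255]
 [-0.255 -0.001  0.967]]
[446.45322587 -50.26658808  16.        ]
[ 329.70366571 -305.96446163   16.        ]
[456.34270746 195.52447065  55.        ]
[381.69946413 191.39232045  55.        ]
```

jog_arm:
  increments:
    - [0,0,-3,0,0,7.5,9.4]
    - [0,0,-3,0,0,7.5,9.4]
    - [0,0,-3,0,0,7.5,9.4]
    - [3,-5,0,0,0,0,9.4]
    - [3,-5,0,0,0,0,9.4]
    - [3,-5,0,0,0,0,9.4]
    - [3,-5,0,0,0,0,9.4]
    - [2,-5,0,0,0,0,9.4]
    - [2,-5,0,0,0,0,9.4]
    - [0,-5,0,0,0,0,9.4]
    - [0,-5,0,0,0,0,9.4]

```text
clock: 3.42
eef_pos: [370.4, -106.1, 317.5]
eef_rot: [3.142, -0.0, 0.001]
wrist_force: [-0.1, 0.5, 0.1]
finger_gap: 93.7
```

jog_arm:
  increments:
    - [0,-5,0,0,0,0,9.4]
    - [0,-5,0,0,0,0,9.4]
    - [0,-5,0,0,0,0,9.4]
    - [0,-5,0,0,0,0,9.4]
    - [0,-5,0,0,0,0,9.4]
    - [0,-5,0,0,0,0,9.4]
    - [0,0,0,0,0,0,9.4]
    - [0,0,0,0,0,0,9.4]

```text
clock: 4.42
eef_pos: [370.2, 191.9, 317.4]
eef_rot: [3.141, 0.0, 0.001]
wrist_force: [0.6, -0.3, -0.9]
finger_gap: 94.1
```

```bash
python3 - <<'E'
from h import *
c=camera("wrist"); save(c,"b_w")
rec(c,["plunger_block","gate_knob","t_handle_grip","gate_guide","magazine_strap","tape_roll_mid"])
t=camera("top"); save(t,"b_t"); print("top"); rec(t,["flange_1_centre"])
print(read_state()["eef_pos"],read_state()["joints"])
E
```

```text
plunger_block 0.69 [421.9 329.1  18.7] [168. 132.]
gate_knob 0.78 [454.  202.3  15.1] [272. 104.]
t_handle_grip 0.72 [380.8 192.9  54.3] [279. 169.]
t_handle_grip 0.48 [451.6 -44.   16.3] [471. 109.]
gate_guide 0.66 [421.7 331.1  11.1] [168. 132.]
magazine_strap 0.81 [418.5 327.6  17. ] [170. 135.]
tape_roll_mid 0.86 [309.7 292.6  24.3] [201. 221.]
top
flange_1_centre 0.97 [450.6 -50.   10.8] [312. 210.]
[370.33397775 192.00439066 317.50115276] [ 3.90442444e-01 -6.36032800e-02  1.71863581e+00  2.44718899e-05
  1.48644117e+00  1.96073813e+00]
```

View pics/b_w.png

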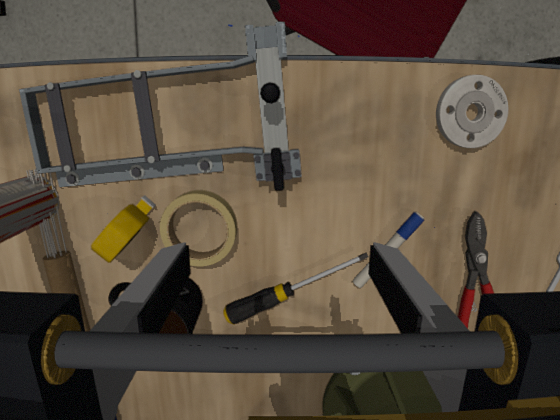

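View pics/b_t.png

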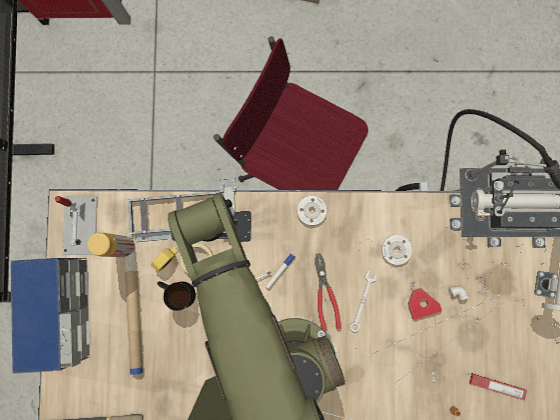

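```bash
python3 - <<'E'
import cv2
i=cv2.imread("pics/b_w.png"); cv2.imwrite("pics/b_w2.png",cv2.resize(i[10:210,10:310],None,fx=2.6,fy=2.6,interpolation=cv2.INTER_CUBIC))
E
```

```text
(no output)
```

View pics/b_w2.png

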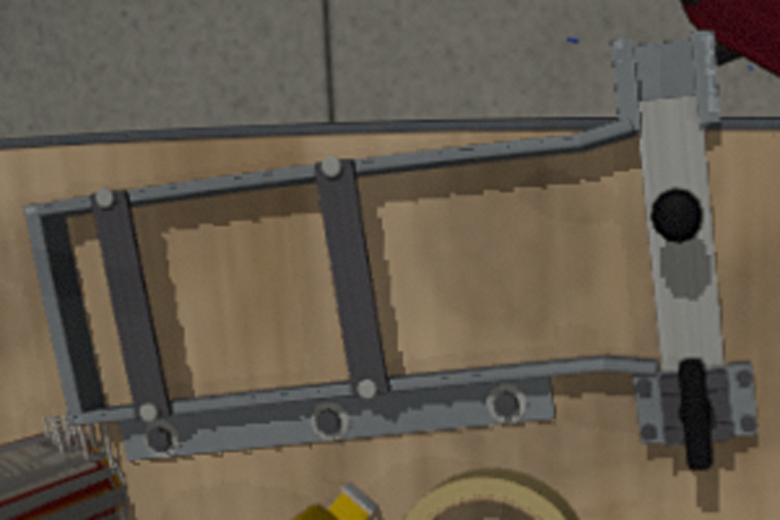

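```bash
python3 - <<'E'
import h
from h import *
from scipy.optimize import least_squares
c=camera("wrist")
P=[((331,167),(50.5,135,28)),((366,389),(-50.5,135,28)),((104,199),(50.5,245,28)),((147,411),(-50.5,245,28)),((676,214),(12,-18,60)),((694.5,414),(-74,-18,55.5))]
uv=[(np.array(a)/2.6+10-0.3) for a,_ in P]
def T(p,m): C,S=np.cos(p[2]),np.sin(p[2]); return np.array([p[0]+C*m[0]-S*m[1],p[1]+S*m[0]+C*m[1],m[2]])
f=lambda p: np.concatenate([w2p(c,T(p,m))-u for u,(_,m) in zip(uv,P)])
r=least_squares(f,[450,210,0.05]); print(r.x,r.fun.round(1))
p=r.x
for n,m in dict(knob=(12,-18,46),T=(-74,-18,49),open=(152,-18,46)).items(): print(n,T(p,m).round(1))
for w in [(448,-50),(330,-306)]:
    d=np.array(w)-p[:2];C,S=np.cos(p[2]),np.sin(p[2]); print("flange in mag",C*d[0]+S*d[1],-S*d[0]+C*d[1])
for u in [(275.4,149.2),(278.8,189.2)]: print("Tend",p2w(c,u,55.5))
E
```

```text
[4.52711860e+02 2.20445655e+02 9.26293928e-02] [-0.3 -0.3  0.2 -0.1 -0.1 -0.5  0.3  0.6 -0.2 -0.3  0.2  0.7]
knob [466.3 203.6  46. ]
T [380.7 195.7  49. ]
open [605.7 216.6  46. ]
flange in mag -29.707067983841583 -268.85041244210373
flange in mag -170.8804263028738 -512.838286937797
Tend [403.92652028 197.41910009  55.5       ]
Tend [357.94349608 193.61182843  55.5       ]
```

jog_arm:
  increments:
    - [1.04,-0.37,0,0,0,-5.2,5]
    - [0,0,0,0,0,0,5]
    - [0,0,5,0,0,0,5]
    - [0,0,5,0,0,0,5]
    - [0,0,5,0,0,0,5]
    - [0,0,5,0,0,0,5]
    - [0,0,3,0,0,0,5]
    - [0,0,0,0,0,0,5]
    - [0,0,0,0,0,0,5]

```text
clock: 6.05
eef_pos: [381.2, 196.2, 88.7]
eef_rot: [-3.141, -0.002, 0.091]
wrist_force: [0.5, 0.1, 0.8]
finger_gap: 49.7
```

```bash
python3 - <<'E'
from h import *
c=camera("wrist"); save(c,"c_w"); s=read_state(); print(s["eef_pos"],s["eef_rot"])
print([w2p(c,q).round() for q in [(380.7,195.7,55.5),(403.5,197.8,55.5),(466.3,203.6,60)]])
E
```

```text
[381.31836793 196.28898792  88.92824241] [-3.14089805e+00 -2.20376260e-03  9.12366962e-02]
[array([282., 252.]), array([282., 212.]), array([282.,  88.])]
```

View pics/c_w.png

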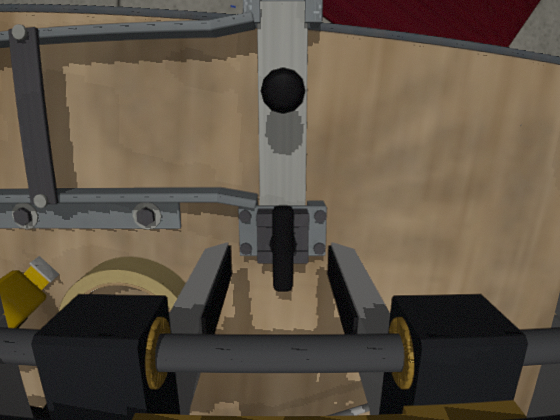

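The T-bar, centred near (283,250), sits evenly between the fingers and matches the prediction.

jog_arm:
  increments:
    - [0,0,1.5,0,0,0,5]
    - [0,0,1.6,0,0,0,5]
    - [0,0,0,0,0,0,5]
    - [0,0,0,0,0,0,0]
    - [0,0,0,0,0,0,0]
    - [0,0,0,0,0,0,0]
    - [0,0,0,0,0,0,0]
    - [0,0,0,0,0,0,0]
  squeeze: 40

```text
clock: 7.1
eef_pos: [380.8, 194.8, 56.6]
eef_rot: [3.139, 0.0, 0.093]
wrist_force: [2.6, -14.9, 5.2]
finger_gap: 11.7
```

jog_arm:
  increments:
    - [0,0.1,-0.5,0,0,0,0]
    - [0,0,-0.6,0,0,0,0]
    - [0,0,-0.6,0,0,0,0]
    - [0,0,0,0,0,0,0]
    - [0,0,0,0,0,0,0]

```text
clock: 7.72
eef_pos: [380.7, 194.5, 73.0]
eef_rot: [3.141, 0.0, 0.092]
wrist_force: [5.1, -4.3, -10.4]
finger_gap: 12.1
```

jog_arm:
  increments:
    - [0,0,-0.1,0,0,0,0]
    - [0,0,0,0,0,-5,0]
    - [0,0,0,0,0,-5,0]
    - [0,0,0,0,0,-5,0]
    - [0,0,0,0,0,0,0]

```text
clock: 8.35
eef_pos: [380.7, 194.5, 74.0]
eef_rot: [3.141, 0.001, 0.355]
wrist_force: [5.5, -4.3, -12.5]
finger_gap: 11.6
```

```bash
python3 - <<'E'
from h import *
s=read_state(); print(s["moment"],s["wrist_force"],s["finger_gap"])
E
```

```text
[-0.74461716 -1.06263357  0.00367893] [  5.54725621  -4.30703212 -12.48583267] 11.590407436542712
```

jog_arm:
  increments:
    - [0,0,0,0,0,-10,0]
    - [0,0,0,0,0,-10,0]
    - [0,0,0,0,0,-10,0]
    - [0,0,0,0,0,-10,0]
    - [0,0,0,0,0,-10,0]
    - [0,0,0,0,0,-10,0]
    - [0,0,0,0,0,-10,0]
    - [0,0,0,0,0,0,0]
    - [0,0,0,0,0,0,0]

```text
clock: 9.48
eef_pos: [380.5, 194.7, 73.9]
eef_rot: [-3.141, 0.001, 1.576]
wrist_force: [4.6, -2.1, -11.4]
finger_gap: 11.7
```

jog_arm:
  increments:
    - [0,0,0.3,0,0,0,0]
    - [0,0,0.25,0,0,0,0]
    - [0,0,0,0,0,0,0]
    - [0,0,0,0,0,0,3]
    - [0,0,0,0,0,0,4]
    - [0,0,0,0,0,0,4]
    - [0,0,0,0,0,0,4]
    - [0,0,-4,0,0,0,4]
    - [0,0,-4,0,0,0,4]
    - [0,0,0,0,0,0,4]

```text
clock: 10.72
eef_pos: [381.8, 195.5, 151.4]
eef_rot: [3.137, -0.002, 1.575]
wrist_force: [-0.8, -0.5, -1.2]
finger_gap: 39.8
```

```bash
python3 - <<'E'
from h import *
c=camera("wrist"); save(c,"d_w"); s=read_state(); print(s["eef_pos"],s["eef_rot"],s["wrist_force"],s["finger_gap"])
E
```

```text
[381.0802645  195.18336667 149.63528478] [ 3.13955529e+00 -9.13145809e-04  1.57537709e+00] [-0.07690108 -0.04935742 -0.46485557] 39.78448008053278
```

View pics/d_w.png

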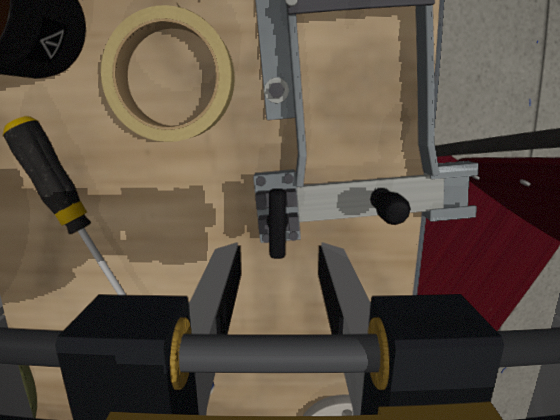

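jog_arm:
  increments:
    - [0.38,4.25,0,0,0,0,5]
    - [0.38,4.25,0,0,0,-4.9,5]
    - [0,0,0,0,0,0,5]
    - [0,0,4,0,0,0,5]
    - [0,0,3,0,0,0,5]
    - [0,0,2.2,0,0,0,5]
    - [0,0,0,0,0,0,5]
    - [0,0,0,0,0,0,1]
    - [0,0,0,0,0,0,1]
    - [0,0,0,0,0,0,1]
    - [0,0,0,0,0,0,1]
  squeeze: 25

```text
clock: 12.15
eef_pos: [466.3, 203.1, 57.5]
eef_rot: [3.14, -0.0, 1.661]
wrist_force: [1.1, 0.1, 3.3]
finger_gap: 21.9
```

jog_arm:
  increments:
    - [0,1,0,0,0,0,1]
    - [0,2,0,0,0,0,1]
    - [0,2,0,0,0,0,1]
    - [0,2,0,0,0,0,1]
    - [0,2,0,0,0,0,1]
    - [0,2,0,0,0,0,1]
    - [0,2,0,0,0,0,1]
    - [0,1.1,0,0,0,0,1]
    - [0,0,0,0,0,0,1]
    - [0,0,0,0,0,0,1]
    - [0,0,0,0,0,0,1]

```text
clock: 13.52
eef_pos: [605.8, 215.8, 57.1]
eef_rot: [-3.141, -0.0, 1.661]
wrist_force: [-3.6, 0.9, 5.4]
finger_gap: 22.2
```

jog_arm:
  increments:
    - [0,0,0,0,0,0,4]
    - [0,0,0,0,0,0,5]
    - [0,0,0,0,0,0,5]
    - [0,0,-5,0,0,0,5]
    - [0,0,-5,0,0,0,5]
    - [-5,-1,-2,0,0,0,5.5]
    - [-6,-2,0,0,0,0,5.5]
    - [-6,-2,0,0,0,0,5.5]
    - [-6,-2,0,0,0,0,5.5]
    - [-5,-2,0,0,0,0,5.5]
    - [0,0,0,0,0,0,5.5]

```text
clock: 14.9
eef_pos: [541.5, -72.0, 177.1]
eef_rot: [3.141, 0.0, 1.657]
wrist_force: [0.4, -0.8, 0.5]
finger_gap: 55.1
```

```bash
cat >> h.py <<'E'
M=np.array([452.71,220.0,0.0926])
def m2w(m):
    C,S=np.cos(M[2]),np.sin(M[2]); return np.array([M[0]+C*m[0]-S*m[1],M[1]+S*m[0]+C*m[1]])
def w2m(w):
    C,S=np.cos(M[2]),np.sin(M[2]); d=np.array(w[:2])-M[:2]; return np.array([C*d[0]+S*d[1],-S*d[0]+C*d[1]])
def st():
    s=read_state(); print(round(s["clock"],2),"pos",s["eef_pos"].round(1),"rot",s["eef_rot"].round(3),"F",s["wrist_force"].round(1),"gap",round(s["finger_gap"],1),"mag",w2m(s["eef_pos"]).round(1))
def fl(c):
    for r in regions_of(c,"flange_1_centre"):
        if r["conf"]>0.3:
            m=r["mask"].astype(np.uint8); k=cv2.moments(m,True); uv=(k["m10"]/k["m00"],k["m01"]/k["m00"])
            w=p2w(c,uv,12); print("fl",round(r["conf"],2),int(k["m00"]),np.round(uv),w.round(1),"mag",w2m(w).round(1))
E
python3 - <<'E'
from h import *
st(); c=camera("wrist"); save(c,"e_w"); fl(c); t=camera("top"); save(t,"e_t"); print("top"); fl(t)
E
```

```text
14.9 pos [541.5 -72.  177.1] rot [3.141 0.    1.657] F [ 0.4 -0.8  0.5] gap 55.1 mag [  61.4 -298.9]
fl 0.55 7731 [178. 164.] [449.5 -47.8  12. ] mag [ -28.  -266.4]
top
```

View pics/e_w.png

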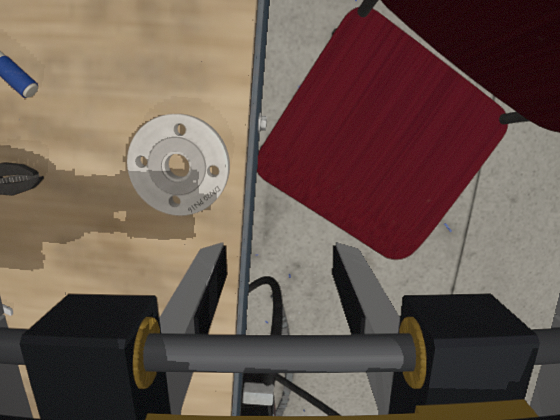

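View pics/e_t.png

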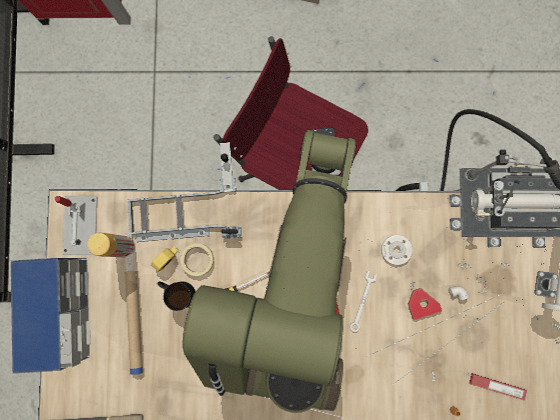

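jog_arm:
  increments:
    - [-1.35,-4.5,0,0,0,-0.35,5.5]
    - [-1.35,-4.45,0,0,0,0,5.5]
    - [0,0,5,0,0,0,5.5]
    - [0,0,5,0,0,0,5.5]
    - [0,0,3,0,0,0,5.5]
    - [0,0,0,0,0,0,5.5]
    - [0,0,0,0,0,0,5.5]

```text
clock: 15.98
eef_pos: [456.5, -104.0, 48.1]
eef_rot: [3.14, 0.001, 1.668]
wrist_force: [-0.2, -0.4, 1.3]
finger_gap: 54.9
```

```bash
python3 - <<'E'
from h import *
st(); c=camera("wrist"); save(c,"f_w"); fl(c); c=camera("wrist");fl(c)
E
```

```text
15.97 pos [ 456.5 -104.    48.1] rot [3.140e+00 1.000e-03 1.668e+00] F [-0.2 -0.4  1.3] gap 54.9 mag [ -26.2 -322.9]
fl 0.89 21342 [275. 149.] [448.3 -47.7  12. ] mag [ -29.2 -266.1]
fl 0.84 21116 [275. 148.] [448.3 -47.6  12. ] mag [ -29.1 -266. ]
```

View pics/f_w.png

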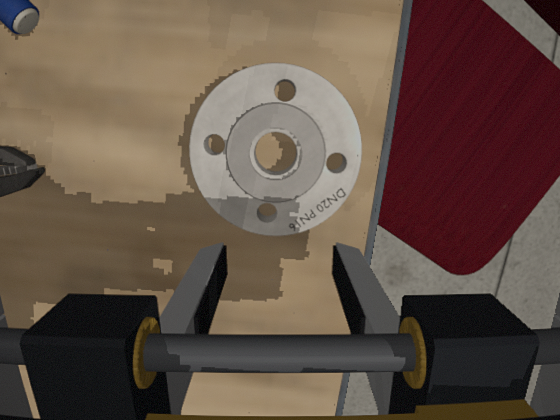

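jog_arm:
  increments:
    - [0,-0.3,1.2,0,0,0,5.5]
    - [0,0,1.1,0,0,0,5.5]
    - [0.8,0,0,0,0,0,5.5]
    - [0.8,0,0,0,0,0,5.5]
    - [1.2,0.2,0,0,0,0,5.5]
    - [1.5,0.25,0,0,0,0,5.5]
    - [1.5,0.25,0,0,0,0,5.5]
    - [1.5,0.25,0,0,0,0,5.5]
    - [1.5,0.25,0,0,0,0,5.5]
    - [1.5,0.25,0,0,0,0,5.5]
    - [1.5,0.25,0,0,0,0,5.5]
    - [1.5,0.25,0,0,0,0,5.5]
    - [1.5,0.25,0,0,0,0,5.5]
    - [1,0.2,0,0,0,0,5.5]
    - [0,0,0,0,0,0,5.5]

```text
clock: 18.05
eef_pos: [461.5, 55.7, 24.0]
eef_rot: [3.141, -0.0, 1.668]
wrist_force: [-0.2, -0.3, 0.4]
finger_gap: 55.0
```

```bash
python3 - <<'E'
from h import *
st(); c=camera("wrist"); save(c,"g_w"); fl(c); c=camera("wrist");fl(c)
E
```

```text
18.05 pos [461.5  55.7  24. ] rot [ 3.141 -0.     1.668] F [-0.2 -0.3  0.4] gap 55.0 mag [  -6.4 -164.4]
fl 0.98 26697 [280. 175.] [456.6 102.8  12. ] mag [  -6.9 -117.1]
fl 0.74 26691 [280. 173.] [456.6 102.8  12. ] mag [  -7. -117.]
fl 0.65 2520 [251.   7.] [437.7 172.6  12. ] mag [-19.3 -45.8]
```

View pics/g_w.png

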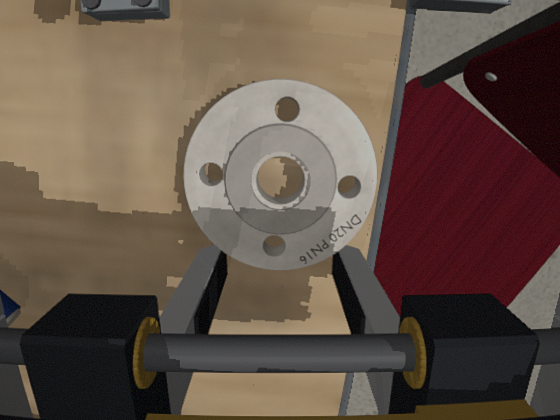

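jog_arm:
  increments:
    - [1.2,0.18,0,0,0,0,5.5]
    - [1.2,0.18,0,0,0,0,5.5]
    - [1.2,0.18,0,0,0,0,5.5]
    - [1.2,0.18,0,0,0,0,5.5]
    - [1.3,0,0,0,0,0,5.5]
    - [1.3,0,0,0,0,0,5.5]
    - [1.3,0,0,0,0,0,5.5]
    - [1.3,0,0,0,0,0,5.5]
    - [0,0,0,0,0,0,5.5]

```text
clock: 19.38
eef_pos: [458.7, 156.3, 23.9]
eef_rot: [-3.142, -0.001, 1.668]
wrist_force: [0.3, 0.6, 0.6]
finger_gap: 55.0
```

```bash
python3 - <<'E'
from h import *
st(); c=camera("wrist"); save(c,"i_w"); fl(c)
E
```

```text
19.38 pos [458.7 156.3  23.9] rot [-3.142e+00 -1.000e-03  1.668e+00] F [0.3 0.6 0.6] gap 55.0 mag [  0.1 -64. ]
fl 0.91 26595 [280. 175.] [453.8 203.4  12. ] mag [ -0.5 -16.6]
```

View pics/i_w.png

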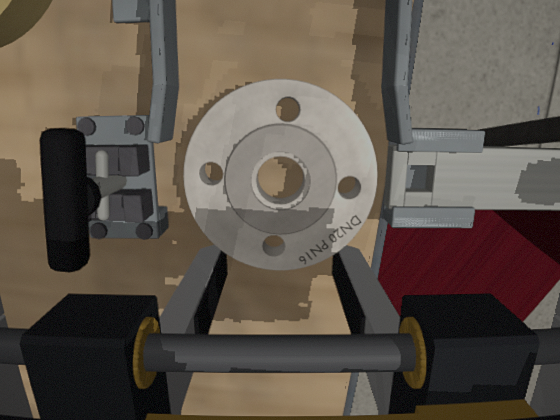

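The flange is centred in the mouth at (280,175), the T-handle is parked, and the gate is clear.

jog_arm:
  increments:
    - [1.15,0,0,0,0,0,5.5]
    - [1.15,0,0,0,0,0,5.5]
    - [1.15,0,0,0,0,0,5.5]
    - [1.15,0,0,0,0,0,5.5]
    - [1.15,0,0,0,0,0,5.5]
    - [1.15,0,0,0,0,0,5.5]
    - [1.15,0,0,0,0,0,5.5]
    - [0,0,0,0,0,0,5.5]

```text
clock: 20.48
eef_pos: [451.1, 236.3, 24.0]
eef_rot: [3.141, -0.0, 1.668]
wrist_force: [0.2, -0.1, -0.4]
finger_gap: 54.9
```

```bash
python3 - <<'E'
from h import *
st(); c=camera("wrist"); save(c,"j_w"); fl(c); t=camera("top"); fl(t)
E
```

```text
20.48 pos [451.1 236.3  24. ] rot [ 3.141 -0.     1.668] F [ 0.2 -0.1 -0.4] gap 54.9 mag [-0.1 16.4]
fl 0.92 26429 [280. 175.] [446.1 283.4  12. ] mag [-0.7 63.7]
```

View pics/j_w.png

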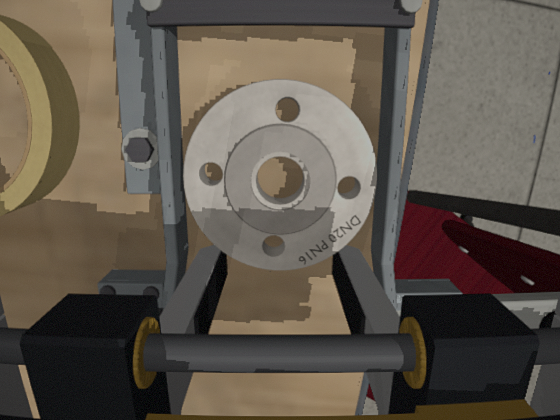

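jog_arm:
  increments:
    - [-3,0,0,0,0,0,5.5]
    - [-3,0,0,0,0,0,5.5]
    - [0,0,-5,0,0,0,5.5]
    - [-2,0,-5,0,0,0,5.5]
    - [-5,-1,-3,0,0,0,5.5]
    - [-5,-2,0,0,0,0,5.5]
    - [-5,-2,0,0,0,0,5.5]
    - [-5,-2,0,0,0,0,5.5]
    - [-5,-2,0,0,0,0,5.5]
    - [-5,-2,0,0,0,0,5.5]
    - [-5,-2,0,0,0,0,5.5]
    - [-5,-2,0,0,0,0,5.5]
    - [-5,-1,0,0,0,0,5.5]
    - [-5,-1,0,0,0,0,5.5]
    - [-5,0,0,0,0,0,5.5]
    - [0,0,0,0,0,0,5.5]
    - [0,0,0,0,0,0,5.5]

```text
clock: 22.8
eef_pos: [342.2, -407.6, 153.7]
eef_rot: [-3.141, -0.001, 1.667]
wrist_force: [-0.5, 0.5, -0.5]
finger_gap: 54.7
```

```bash
python3 - <<'E'
from h import *
st(); c=camera("wrist"); save(c,"k_w"); fl(c); t=camera("top"); save(t,"k_t"); print("top"); fl(t)
E
```

```text
22.8 pos [ 342.2 -407.6  153.7] rot [-3.141e+00 -1.000e-03  1.667e+00] F [-0.5  0.5 -0.5] gap 54.7 mag [-168.1 -614.6]
top
fl 0.91 653 [204. 210.] [448.2 278.9  12. ] mag [ 0.9 59.1]
fl 0.31 2390 [187. 210.] [449.5 333.1  12. ] mag [  7.2 112.9]
```

View pics/k_w.png

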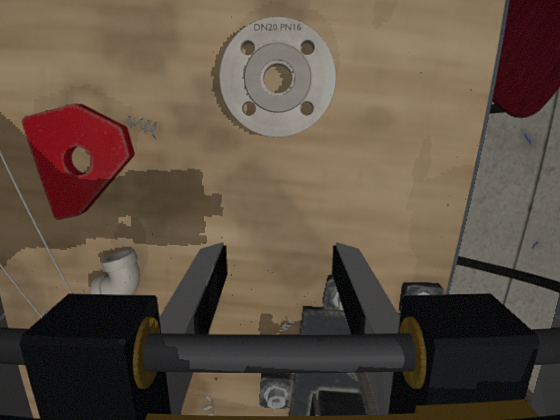

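View pics/k_t.png

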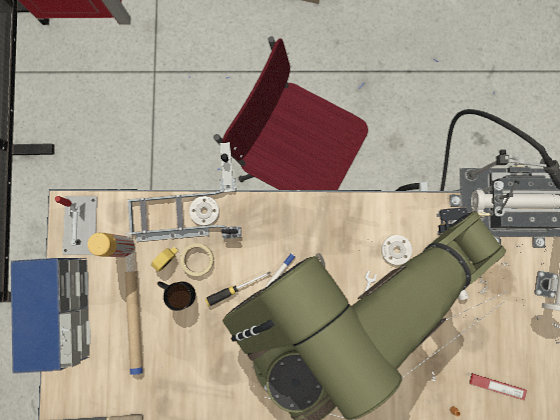

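```bash
python3 - <<'E'
from h import *
c=camera("wrist")
w=p2w(c,(277,77),14); print(w,w2m(w)); fl(c)
t=camera("top"); w=p2w(t,(397,250),14); print(w,w2m(w))
E
```

```text
[ 330.70812596 -305.94889947   14.        ] [-170.11247466 -512.41433243]
[ 329.75735832 -306.36873782   14.        ] [-171.09799041 -512.74445675]
```

jog_arm:
  increments:
    - [2.5,-0.2,0,0,0,0,5.5]
    - [2.5,-0.1,0,0,0,0,5.5]
    - [0,0,5,0,0,0,5.5]
    - [0,0,4,0,0,0,5.5]
    - [0,0,0,0,0,0,5.5]
    - [0,0,0,0,0,0,5.5]

```text
clock: 23.9
eef_pos: [335.2, -359.2, 65.5]
eef_rot: [3.141, 0.001, 1.667]
wrist_force: [0.3, -0.1, 0.4]
finger_gap: 55.3
```

```bash
python3 - <<'E'
from h import *
st(); c=camera("wrist"); save(c,"l_w"); fl(c); 
E
```

```text
23.9 pos [ 335.2 -359.2   65.5] rot [3.141e+00 1.000e-03 1.667e+00] F [ 0.3 -0.1  0.4] gap 55.3 mag [-170.6 -565.8]
```

View pics/l_w.png

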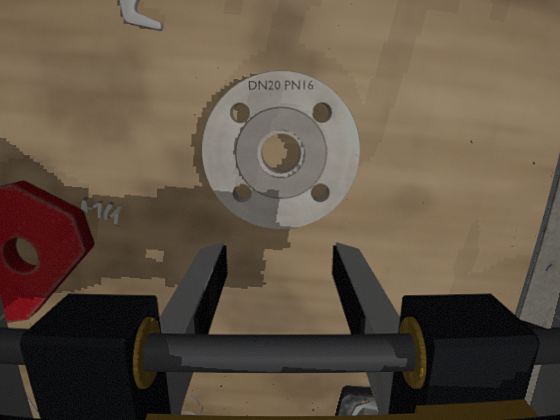

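jog_arm:
  increments:
    - [0,0,2,0,0,0,5.5]
    - [0,0,2.05,0,0,0,5.5]
    - [0.5,0,0,0,0,0,5.5]
    - [0.8,0,0,0,0,0,5.5]
    - [1.2,0.2,0,0,0,0,5.5]
    - [1.5,0.6,0,0,0,0,5.5]
    - [1.6,0.68,0,0,0,0,5.5]
    - [1.6,0.68,0,0,0,0,5.5]
    - [1.6,0.68,0,0,0,0,5.5]
    - [1.6,0.68,0,0,0,0,5.5]
    - [1.6,0.68,0,0,0,0,5.5]
    - [1.6,0.68,0,0,0,0,5.5]
    - [1.6,0.68,0,0,0,0,5.5]
    - [1.2,0.5,0,0,0,0,5.5]
    - [0,0,0,0,0,0,5.5]

```text
clock: 25.88
eef_pos: [379.4, -188.6, 24.0]
eef_rot: [3.141, 0.0, 1.668]
wrist_force: [-0.8, 0.2, -0.3]
finger_gap: 54.9
```

```bash
python3 - <<'E'
from h import *
st(); c=camera("wrist"); save(c,"m_w"); fl(c); t=camera("top"); print("top"); fl(t)
E
```

```text
25.88 pos [ 379.4 -188.6   24. ] rot [3.141 0.    1.668] F [-0.8  0.2 -0.3] gap 54.9 mag [-110.8 -400.1]
top
fl 0.77 588 [205. 211.] [446.  278.5  12. ] mag [-1.2 58.8]
```

View pics/m_w.png

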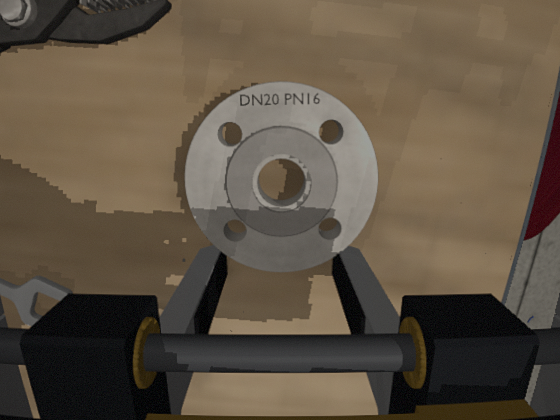

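jog_arm:
  increments:
    - [1,0.3,0,0,0,0,5.5]
    - [1.5,0.66,0,0,0,0,5.5]
    - [1.6,0.7,0,0,0,0,5.5]
    - [1.6,0.7,0,0,0,0,5.5]
    - [1.6,0.7,0,0,0,0,5.5]
    - [1.6,0.7,0,0,0,0,5.5]
    - [1.6,0.7,0,0,0,0,5.5]
    - [1.6,0.7,0,0,0,0,5.5]
    - [1.6,0.7,0,0,0,0,5.5]
    - [1.6,0.7,0,0,0,0,5.5]
    - [1.6,0.7,0,0,0,0,5.5]
    - [1.6,0.7,0,0,0,0,5.5]
    - [1.6,0.7,0,0,0,0,5.5]
    - [1.6,0.7,0,0,0,0,5.5]
    - [1.4,0.6,0,0,0,0,5.5]
    - [1.2,0.5,0,0,0,0,5.5]
    - [0,0,0,0,0,0,5.5]

```text
clock: 28.2
eef_pos: [459.7, 63.1, 23.3]
eef_rot: [-3.141, -0.0, 1.668]
wrist_force: [-0.2, 0.0, -0.6]
finger_gap: 55.0
```

```bash
python3 - <<'E'
from h import *
st(); c=camera("wrist"); save(c,"n_w"); fl(c); t=camera("top"); print("top"); fl(t); save(t,"n_t")
E
```

```text
28.2 pos [459.7  63.1  23.3] rot [-3.141 -0.     1.668] F [-0.2  0.  -0.6] gap 55.0 mag [  -7.5 -156.8]
top
fl 0.62 680 [204. 210.] [448.  280.7  12. ] mag [ 0.9 60.9]
```

View pics/n_w.png

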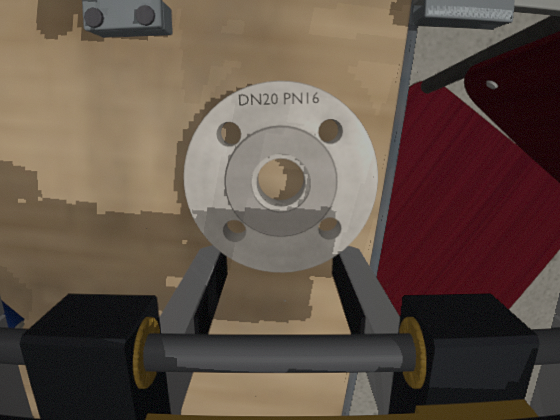

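View pics/n_t.png

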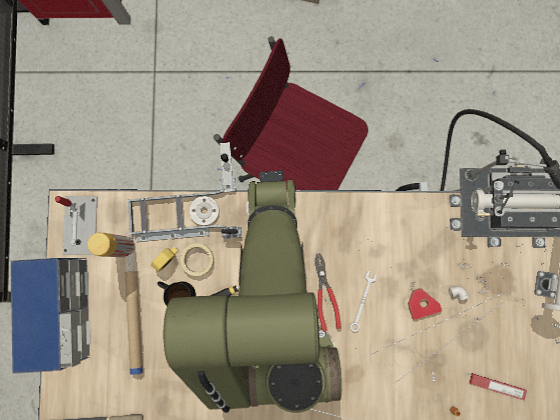

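jog_arm:
  increments:
    - [1.2,0.2,0,0,0,0,5.5]
    - [1.2,0.2,0,0,0,0,5.5]
    - [1.2,0.2,0,0,0,0,5.5]
    - [1.2,0.2,0,0,0,0,5.5]
    - [1.3,0,0,0,0,0,5.5]
    - [1.3,0,0,0,0,0,5.5]
    - [1.3,0,0,0,0,0,5.5]
    - [1.3,0,0,0,0,0,5.5]
    - [1.3,0,0,0,0,0,5.5]
    - [1.3,0,0,0,0,0,5.5]
    - [0,0,0,0,0,0,5.5]

```text
clock: 29.78
eef_pos: [455.7, 189.6, 23.5]
eef_rot: [3.141, -0.0, 1.668]
wrist_force: [0.3, 0.6, -0.3]
finger_gap: 54.7
```

```bash
python3 - <<'E'
from h import *
st(); c=camera("wrist"); save(c,"o_w"); fl(c)
E
```

```text
29.77 pos [455.7 189.6  23.5] rot [ 3.141 -0.     1.668] F [ 0.3  0.6 -0.3] gap 54.7 mag [  0.2 -30.5]
fl 0.79 12492 [275.  34.] [443.1 297.   12. ] mag [-2.5 77.6]
```

View pics/o_w.png

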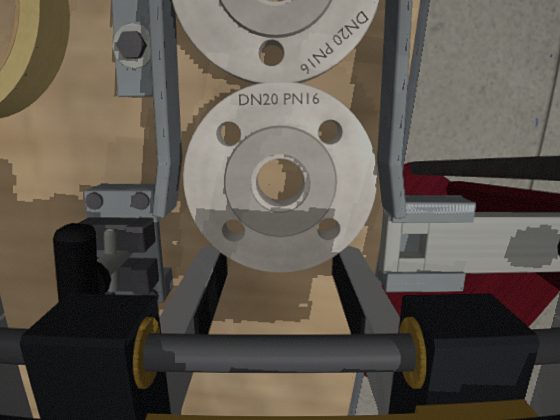

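jog_arm:
  increments:
    - [1,0,0,0,0,0,5.5]
    - [1,0,0,0,0,0,5.5]
    - [1,0,0,0,0,0,5.5]
    - [1,0,0,0,0,0,5.5]
    - [1,0,0,0,0,0,5.5]
    - [0,0,0,0,0,0,5.5]
    - [0,0,0,0,0,0,5.5]

```text
clock: 30.75
eef_pos: [451.1, 238.3, 23.5]
eef_rot: [3.141, -0.0, 1.667]
wrist_force: [0.3, -1.1, -0.1]
finger_gap: 55.1
```

```bash
python3 - <<'E'
from h import *
st(); c=camera("wrist"); save(c,"q_w"); fl(c)
E
```

```text
30.75 pos [451.1 238.3  23.5] rot [ 3.141 -0.     1.667] F [ 0.3 -1.1 -0.1] gap 55.1 mag [ 0.1 18.4]
fl 0.75 7010 [270.  53.] [437.1 337.8  12. ] mag [ -4.7 118.7]
```

View pics/q_w.png

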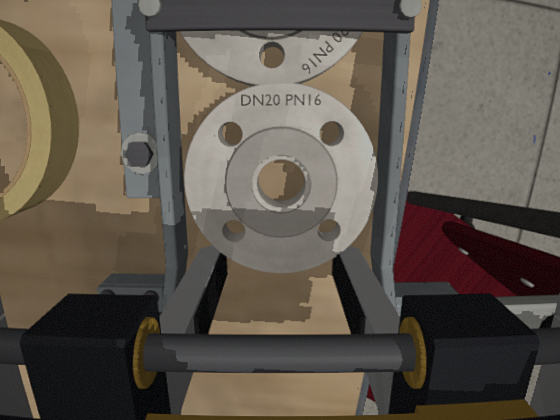

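jog_arm:
  increments:
    - [-4,0,0,0,0,0,5.5]
    - [-4,0,0,0,0,0,5.5]
    - [0,0,-5,0,0,0,5.5]
    - [0,0,-5,0,0,0,5.5]
    - [1.4,5,-1,0,0,0,5]
    - [1.5,5,0,0,0,0,5]
    - [1.5,5.1,0,0,0,0,5]
    - [0,0,0,0,0,0,5]
    - [0,0,0,0,0,0,5]

```text
clock: 31.98
eef_pos: [604.1, 216.7, 133.0]
eef_rot: [-3.14, 0.0, 1.667]
wrist_force: [0.2, -0.0, 0.5]
finger_gap: 50.0
```

```bash
python3 - <<'E'
from h import *
st(); c=camera("wrist"); save(c,"r_w"); fl(c); print(w2p(c,(605.8,215.8,60))); t=camera("top"); save(t,"r_t")
E
```

```text
31.98 pos [604.1 216.7 133. ] rot [-3.14   0.     1.667] F [ 0.2 -0.   0.5] gap 50.0 mag [150.4 -17.3]
fl 0.5 20668 [142. 150.] [495.8 255.   12. ] mag [46.2 30.9]
[282.68354221 232.71292038]
```

View pics/r_w.png

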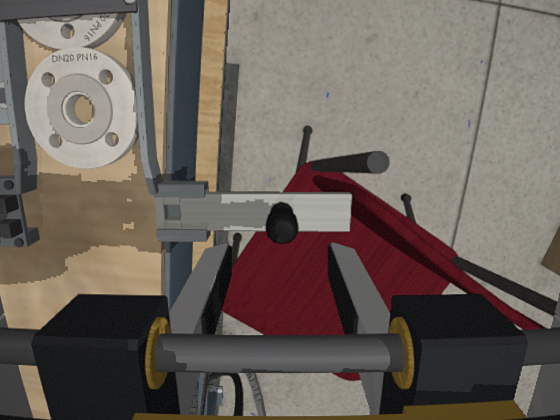

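View pics/r_t.png

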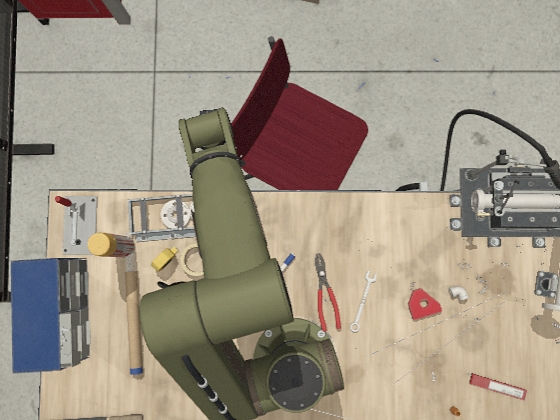

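Both flanges are inside, and the knob at (282,222) is between the fingers. Next I grip it and slide it shut.

jog_arm:
  increments:
    - [-0.1,0.15,3,0,0,0,5]
    - [0,0,3,0,0,0,5]
    - [0,0,1.6,0,0,0,5]
    - [0,0,0,0,0,0,5]
    - [0,0,0,0,0,0,1]
    - [0,0,0,0,0,0,1]
    - [0,0,0,0,0,0,1]
    - [0,0,0,0,0,0,1]
    - [0,-1,0,0,0,0,1]
    - [0,-2,0,0,0,0,1]
    - [0,-2,0,0,0,0,1]
    - [0,-2,0,0,0,0,1]
    - [0,-2,0,0,0,0,1]
    - [0,-2,0,0,0,0,1]
    - [0,-2,0,0,0,0,1]
    - [0,-1,0,0,0,0,1]
    - [0,-0.15,0,0,0,0,1]
    - [0,0,0,0,0,0,1]
    - [0,0,0,0,0,0,1]

```text
clock: 34.5
eef_pos: [466.2, 203.1, 58.0]
eef_rot: [3.139, -0.001, 1.667]
wrist_force: [3.9, 5.5, 1.1]
finger_gap: 21.7
```

jog_arm:
  increments:
    - [0,-0.15,0,0,0,0,1]
    - [0,0,0,0,0,0,1]
    - [0,0,0,0,0,0,1]

```text
clock: 34.88
eef_pos: [466.1, 203.1, 58.1]
eef_rot: [3.136, -0.001, 1.667]
wrist_force: [15.1, 6.8, -8.0]
finger_gap: 22.2
```

jog_arm:
  increments:
    - [0,0.15,0,0,0,0,1]
    - [0,0,0,0,0,0,4]
    - [0,0,0,0,0,0,4]
    - [0,0,0,0,0,0,4]
    - [0,0,-4.5,0,0,0,4]
    - [0,0,-4.5,0,0,0,4]
    - [0,-4.3,0,0,0,0,4]
    - [0,-4.3,0,0,0,5.2,4]
    - [0,0,0,0,0,0,4]
    - [0,0,0,0,0,0,4]

```text
clock: 36.12
eef_pos: [380.5, 194.4, 147.8]
eef_rot: [3.141, -0.0, 1.577]
wrist_force: [-0.1, -0.6, 0.2]
finger_gap: 40.1
```

```bash
python3 - <<'E'
from h import *
st(); c=camera("wrist"); save(c,"s_w"); print(w2p(c,(380.7,194.6,67.5)),[w2p(c,(*m2w((12,-18)),60))])
E
```

```text
36.12 pos [380.5 194.4 147.8] rot [ 3.141 -0.     1.577] F [-0.1 -0.6  0.2] gap 40.1 mag [-74.2 -18.8]
[280.29202041 227.50642647] [array([403.74796054, 212.83603271])]
```

View pics/s_w.png

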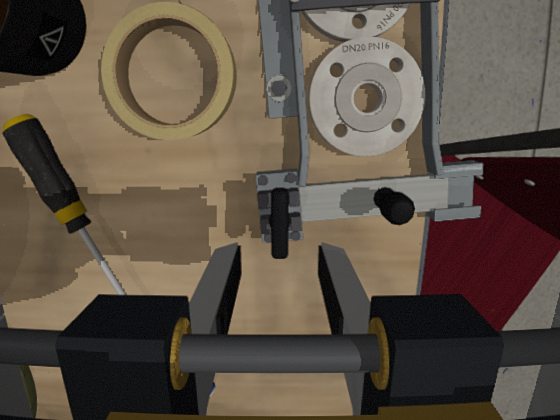

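jog_arm:
  increments:
    - [0,0,3,0,0,0,4]
    - [0,0,3,0,0,0,4]
    - [0,0,1.9,0,0,0,4]
    - [0,0,0,0,0,0,4]
    - [0,0,0,0,0,0,0]
    - [0,0,0,0,0,0,0]
    - [0,0,0,0,0,0,0]
    - [0,0,0,0,0,0,0]
    - [0,0,-0.5,0,0,0,0]
    - [0,0,0,0,0,0,0]
    - [0,0,0,0,0,0,0]
  squeeze: 40

```text
clock: 37.55
eef_pos: [380.5, 194.4, 73.3]
eef_rot: [3.14, -0.0, 1.576]
wrist_force: [8.7, 2.2, -10.9]
finger_gap: 11.6
```

jog_arm:
  increments:
    - [0,0,0,0,0,5,0]
    - [0,0,0,0,0,10,0]
    - [0,0,0,0,0,10,0]
    - [0,0,0,0,0,10,0]
    - [0,0,0,0,0,10,0]
    - [0,0,0,0,0,10,0]
    - [0,0,0,0,0,10,0]
    - [0,0,0,0,0,10,0]
    - [0,0,0,0,0,10,0]
    - [0,0,0,0,0,0,0]
    - [0,0,0,0,0,0,0]

```text
clock: 38.92
eef_pos: [380.5, 194.3, 73.2]
eef_rot: [-3.142, -0.001, 0.093]
wrist_force: [8.1, 0.4, -11.3]
finger_gap: 11.8
```

```bash
python3 - <<'E'
from h import *
st(); print(read_state()["moment"]); c=camera("wrist"); save(c,"t_w")
E
```

```text
38.92 pos [380.5 194.3  73.2] rot [-3.142e+00 -1.000e-03  9.300e-02] F [  8.1   0.4 -11.3] gap 11.8 mag [-74.3 -18.9]
[ 0.15871115 -1.63515651  0.02248444]
```

View pics/t_w.png

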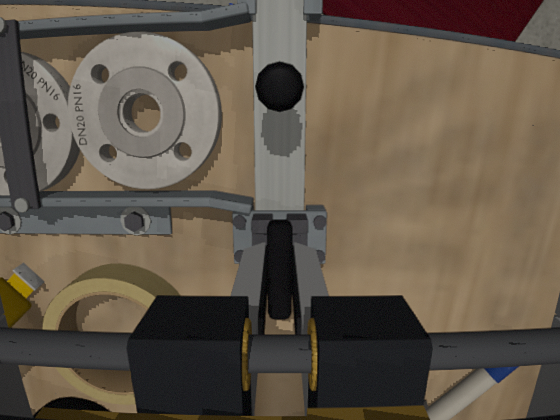

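The T-bar is straight in line with the gate, and the knob sits at its shut position.

jog_arm:
  increments:
    - [0,0,0.5,0,0,0,0]
    - [0,0,0.5,0,0,0,0]
    - [0,0,0.4,0,0,0,0]
    - [0,0,0.3,0,0,0,0]
    - [0,0,0,0,0,0,0]
    - [0,0,0,0,0,0,0]

```text
clock: 39.72
eef_pos: [380.7, 194.4, 57.2]
eef_rot: [-3.141, -0.002, 0.093]
wrist_force: [2.6, -2.2, 5.8]
finger_gap: 11.3
```

jog_arm:
  increments:
    - [0,0,0,0,0,0,3]
    - [0,0,0,0,0,0,4]
    - [0,0,0,0,0,0,4]
    - [0,0,-5,0,0,0,4]
    - [0,0,-5,0,0,0,5]
    - [-2,0,-5,0,0,0,5]
    - [0,0,-5,0,0,0,5]
    - [0,0,0,0,0,0,5]
    - [0,0,0,0,0,0,5]

```text
clock: 40.85
eef_pos: [359.8, 192.3, 255.5]
eef_rot: [3.141, 0.001, 0.093]
wrist_force: [0.1, -0.6, -0.5]
finger_gap: 50.0
```

```bash
python3 - <<'E'
from h import *
st(); c=camera("wrist"); save(c,"u_w"); fl(c)
for n,m in dict(T=(-74,-18,55.5),Te1=(-49,-18,55.5),Te2=(-99,-18,55.5),Tparkedheight=(-74,-18,67.5),knob=(12,-18,60)).items(): print(n,w2p(c,(*m2w(m),m[2])).round(1))
s=camera("side"); save(s,"u_s")
for n,m in dict(T=(-74,-18,55.5),T8=(-74,-18,63.5),knob=(12,-18,60)).items(): print(n,w2p(s,(*m2w(m),m[2])).round(1))
i=c["image"][:,:,::-1]; cv2.imwrite("pics/u_w2.png",cv2.resize(i[20:220,80:320],None,fx=3,fy=3))
i=s["image"][:,:,::-1]; cv2.imwrite("pics/u_s2.png",cv2.resize(i[200:300,190:310],None,fx=6,fy=6))
E
```

```text
40.85 pos [359.8 192.3 255.5] rot [3.141e+00 1.000e-03 9.300e-02] F [ 0.1 -0.6 -0.5] gap 50.0 mag [-95.1 -19. ]
fl 0.58 4193 [119.  97.] [435.1 371.   12. ] mag [ -3.6 152. ]
fl 0.58 19049 [168. 105.] [431.2 318.6  12. ] mag [-12.3 100.1]
T [279.3 168.1]
Te1 [279.3 142.1]
Te2 [279.3 193.2]
Tparkedheight [279.3 169.9]
knob [279.2  75.1]
T [257.2 234. ]
T8 [257.2 231.3]
knob [228.7 226.8]
```

View pics/u_w2.png

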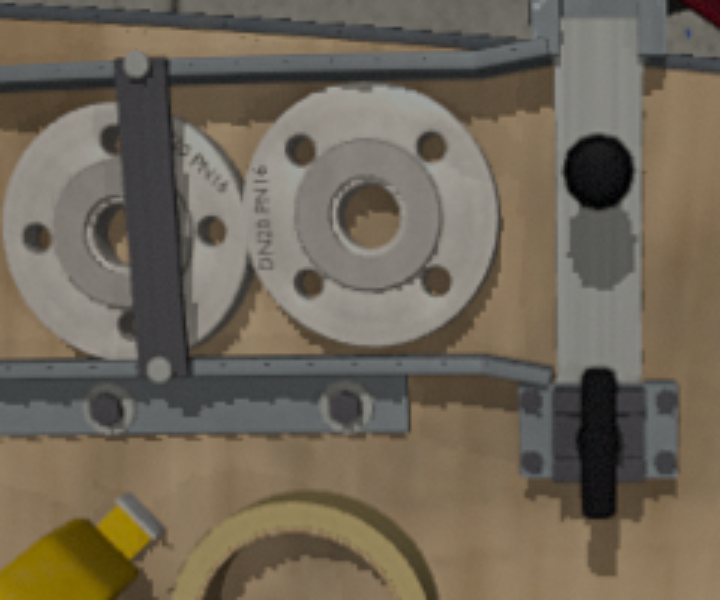

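View pics/u_s2.png

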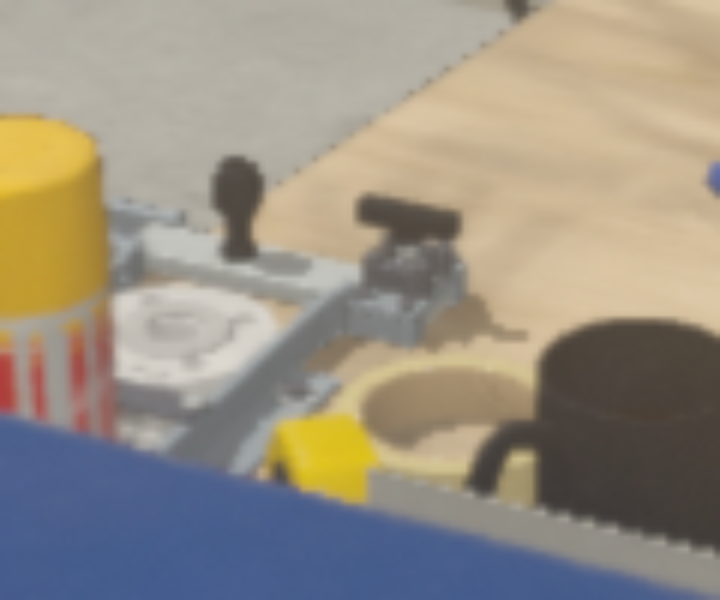

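```bash
python3 - <<'E'
import cv2,numpy as np
a=cv2.imread("pics/a_side.png");b=cv2.imread("pics/u_s.png")
A,B=[x[222:252,215:275].astype(int) for x in (a,b)]
print(np.abs(A-B).max(),np.abs(A-B).mean())
for n,x in(("a",A),("b",B)):
    ys,xs=np.where(x[:22,30:].max(2)<60); print(n,len(ys),ys.mean()+222,xs.mean()+245)
E
```

```text
90 5.038518518518519
a 0 nan nan
b 0 nan nan<stdin>:6: RuntimeWarning: Mean of empty slice.
  ret = ret.dtype.type(ret / rcount)
```

```bash
python3 - <<'E'
import cv2,numpy as np
a=cv2.imread("pics/a_side.png");b=cv2.imread("pics/u_s.png")
for n,x in(("a",a),("b",b)):
    for r in [(228,242,248,270),(224,246,222,238)]:
        g=255-x[r[0]:r[1],r[2]:r[3]].mean(2); g=np.clip(g-165,0,None); Y,X=np.mgrid[r[0]:r[1],r[2]:r[3]]
        print(n,g.sum().round(),(g*X).sum()/g.sum(),(g*Y).sum()/g.sum())
st=[cv2.resize(x[215:265,210:285],None,fx=5,fy=5,interpolation=0) for x in(a,b)]
cv2.imwrite("pics/cmp.png",np.hstack(st))
E
```

```text
a 1185.0 257.64472573839663 236.56511954992965
a 1375.0 229.25357575757576 233.73212121212117
b 973.0 257.71061643835617 236.59760273972603
b 1140.0 229.26549707602342 233.72865497076026
```

View pics/cmp.png

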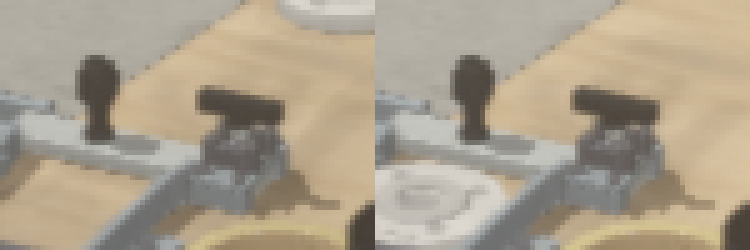

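The knob and T-bar are back in their starting pixels, within 0.07 px, so the gate is shut and the plunger is down.

```bash
python3 - <<'E'
from cell import *
print(sign_off())
E
```

```text
the job is handed in; nothing more can be done
None
```

The job is handed in at about 41 s of robot time. `sign_off()` gives no verdict, so I don't have an official result. Both flanges on the bench (only two were there) are in the magazine, the gate is shut and the plunger is down in it.

**What I did**
- I pulled the plunger up, turned it 85° and left it parked in its notch.
- I slid the gate 140 mm to its open stop.
- I pushed both flanges in along the bench with the half-open fingers.
- I slid the gate back until it pressed against its stop at 15 N, turned the T-bar straight and let the plunger sink.

**What the last checks showed**
- **Plunger and gate:** in the side picture the knob and T-bar are within 0.07 px of their starting (locked) places. The arm also read within about 0.6 mm of the starting height when it let the plunger down.
- **Flanges:** in the last wrist picture both lie flat and centred in the channel, touching each other. By the finger position at the end of the push, the nearer one is about 62 mm past the mouth and the other about 150 mm.
- **Bystanders:** the tape roll and tape measure were never approached at bench height, but I did not re-measure them after the job.
- **Gripper:** it was open and well clear at hand-in.

**What disagreed:** the flange detector was off in several late pictures, for example giving the nearer flange as 12 mm off centre at the end. It merged the two flanges or missed them, so I went by the pictures and the finger position instead.

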